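# Pack a rock slab tight in the specimen holder and hold the wedge

### The job

The rock slab stands loose in the specimen holder: pack the gap between it and the fence with spacer plates from the rack, stood upright against the slab, until the space left is one in which the wedge jams part of the way down, then push the wedge in, thin end down, between packing and fence until it is tight and squeezes the slab upright against the fixed jaw. Finish still holding the wedge, tight in the gap: do not let go, because the microscope is swung over next. Leave the other things on the bench where they are.

Things in the scene. Friction and masses are not known exactly. Their poses are not given: they have to be found in the camera images.
- holder: specimen holder, fixed to the bench: an aluminium base plate 200 (x) x 96 (y) x 12 mm high, carrying a steel jaw and a steel fence, two angle pieces each 32 mm wide in y and 62 mm high above the plate, that face each other along x. Origin: middle of the plate's underside; the plate's upper side is 12 mm above it. +x points from fence to jaw, z up; jaw, slab and fence are centred on y = 0.
- jaw: fixed jaw of the holder, steel angle 32 mm wide, 62 mm high. Origin: foot of its flat upright clamping face (which looks along holder -x), at the level of the plate's upper side; x is the same as the holder's x. It lies at x = +35 mm, z = 12 mm in the holder's frame.
- fence: fence of the holder, steel angle 32 mm wide, 62 mm high, bolted in the plate's groove at a place that differs from case to case (immovable). Origin: foot of its flat upright face (which looks along holder +x, towards the jaw), at the level of the plate's upper side; axes as the holder's. The space between the faces of fence and jaw is 42 to 57 mm, so 20 to 35 mm once the 22 mm slab is against the jaw.
- slab_center (a point): centre of the banded sandstone slab, 22 mm thick (its x), 32 mm wide (y), 62 mm high (z), about 120 g, standing loose on the plate 1 to 3 mm clear of the jaw. Axes nearly those of the holder.
- narrow_center (a point): centre of the narrow spacer: flat grey plastic plate, 8 mm thick (its x), 42 mm wide (y), 62 mm high (z), upper corners cut off by 5 mm, about 23 g. It stands upright in a slot of the rack; its two narrow ends overhang rack, jaw, slab and fence by 5 mm at each side, so it can be gripped by them (42 mm apart) with the fingers straddling those.
- wide_center (a point): centre of the wide spacer: the same as the narrow one but 50 mm wide (y), about 28 g, so that it can still be gripped by its ends with the narrow one standing close beside it. Depending on where the fence is, one spacer or both are needed.
- wedge_center (a point): centre (half-way up) of the plain wooden wedge, standing thin end down in a slot of the rack: 76 mm high (z), 58 mm wide (y), its thickness (x) growing evenly and symmetrically from 5 mm at the foot to 26 mm at the top, about 65 g. It can be gripped by its two flat ends (58 mm apart), clear of the spacers' ends. It enters a gap of 8 mm or more and jams part of the way down in one of up to about 20 mm; in one over 22 mm it reaches the plate and stays loose.
- rack: fixed hardwood bar 140 (x) x 32 (y) x 24 mm high with three open cross slots, 11 mm wide and 14 mm deep, at x = -44, 0 and +44 mm, holding the two spacers and the wedge in any order. Origin: middle of the underside; slot floors 10 mm above it. Spacers and wedge in it have their x along the rack's x.
- beaker: glass beaker, 72 mm across, 90 mm high, bystander. Origin: centre of the underside.
- dish: clear plastic dish, 90 mm across, 16 mm high, bystander. Origin: centre of the underside.
- logger: black data-logger box 85 x 65 x 30 mm, bystander. Origin: centre of the underside.
- pebble: dark grey rough stone, about 70 x 50 x 35 mm, bystander. Origin: underside.
- pencil: pencil, 160 mm long (x), 8 mm thick, bystander. Origin: middle, underside.
- loupe: hand magnifier, black, 145 mm long (x), lens 52 mm across at its +x end, bystander. Origin: middle of the handle, underside.

How it is judged:
On the way:
1. a spacer stands upright in the gap between slab and fence, let go ((((x of narrow_center in the frame of holder below 0.012 m and x of narrow_center in the frame of fence above 0.003 m and y of narrow_center in the frame of holder between -0.012 and 0.012 m and z of narrow_center in the frame of holder between 0.038 and 0.048 m and angle between narrow_center's own z axis and vertical below 0.15 rad and angle between the x axis of narrow_center and the x axis of holder, either way round below 0.15 rad) and contact force between the fingers and narrow below 0.3 N) or ((x of wide_center in the frame of holder below 0.012 m and x of wide_center in the frame of fence above 0.003 m and y of wide_center in the frame of holder between -0.012 and 0.012 m and z of wide_center in the frame of holder between 0.038 and 0.048 m and angle between wide_center's own z axis and vertical below 0.15 rad and angle between the x axis of wide_center and the x axis of holder, either way round below 0.15 rad) and contact force between the fingers and wide below 0.3 N))), for 0.2 s.
At the end, for the whole second after the job is handed in: A spacer stands on the plate between slab and fence; the wedge, upright within 0.15 rad, foot 6 mm or more below the fence top and off the plate, presses the fence over 3 N; the slab, upright within 0.06 rad, presses the jaw over 3 N; fingers on the wedge over 2 N; all at rest (((x of narrow_center in the frame of holder below 0.012 m and x of narrow_center in the frame of fence above 0.003 m and y of narrow_center in the frame of holder between -0.012 and 0.012 m and z of narrow_center in the frame of holder between 0.038 and 0.048 m and angle between narrow_center's own z axis and vertical below 0.15 rad and angle between the x axis of narrow_center and the x axis of holder, either way round below 0.15 rad) or (x of wide_center in the frame of holder below 0.012 m and x of wide_center in the frame of fence above 0.003 m and y of wide_center in the frame of holder between -0.012 and 0.012 m and z of wide_center in the frame of holder between 0.038 and 0.048 m and angle between wide_center's own z axis and vertical below 0.15 rad and angle between the x axis of wide_center and the x axis of holder, either way round below 0.15 rad)) and x of wedge_center in the frame of fence above 0.002 m and x of wedge_center in the frame of holder below 0.008 m and y of wedge_center in the frame of holder between -0.012 and 0.012 m and z of wedge_center in the frame of fence between 0.039 and 0.094 m and angle between wedge_center's own z axis and vertical below 0.15 rad and angle between slab_center's own z axis and vertical below 0.06 rad and z of slab_center in the frame of holder below 0.048 m and contact force between slab and jaw above 3 N and contact force between wedge and fence above 3 N and contact force between the fingers and wedge above 2 N and linear speed of each of wedge, slab below 0.01 m/s); the arm keeps its last pose, push and grip.
It fails at once if a bystander (beaker, dish, logger, pebble, pencil or loupe) is moved more than 30 mm (distance of any of beaker, dish, logger, pebble, pencil, loupe from where it was at the start of the episode above 0.03 m).
It fails at once if the slab is tipped over or lifted off the plate (angle between slab_center's own z axis and vertical above 0.5 rad or z of slab_center in the frame of holder above 0.07 m).
It also fails if it takes over 72 s, if anything falls off the work surface, if the arm or the gripper's body presses on something with over 40 N, if the wrist force passes 120 N, or if a joint passes its speed limit or range.

### The arm

A 6-joint arm with a two-finger parallel gripper is mounted at the origin on the work surface. World frame = base frame: x ahead of the robot, y to its left, z up, the work surface at z = 0. Lengths are in m, angles in rad, forces in N, time in s.
With the tool pointing down it reaches from about 0.4 to 0.825 m from the base axis. Payload 7 kg.
Tool frame: the origin (TCP) lies between the finger pads; the fingertips stand arm.nose_length ahead of it and the grasp point (between the pads) is the TCP (arm.nose_length is the distance from the TCP to the fingertips, in m); x points along the fingers, z is the direction in which the jaws open and shut, and the axes are right-handed (so a half turn about x gives the same grasp; the last joint's range is limited). The gripper opens to 88 mm and grips with 3 to 60 N. Pads are 19 mm wide; open, the fingers measure 130 mm over their backs; the gripper's body (78 mm by 193 mm) begins 47 mm behind the grasp point.
Start: joints at [-1.022, 0.359, 0.012, 0, -1.224, -0.288], TCP at [0.174, -0.652, 0.246] pointing down, gripper open.
Joint ranges: [-3.07, 3.07], [-1.43, 2.12], [-1.02, 1.25], [-3.03, 1.67], [-3.05, -0], [-3.03, 3.03]. Speed limits (rad/s): [2.39, 2.39, 3.01, 3.14, 3.14, 3.14].

### API

Orientations are given as [roll, pitch, yaw] about the fixed x, y, z axes, in that order (R = Rz(yaw) Ry(pitch) Rx(roll)).
In Python, from station import arm, viewer, spotter gives the robot as it stands.
- The arm moves only by the shell command python3 -m handwheel 'ROWS' [FORCE]. ROWS is a JSON object of lists of equal length, an entry for each row: "gripper": the gripper command: -1 is shut, 1 is fully open, values between are in proportion; "travel": the shift along the world's x, y, z each as a share of 500 mm, from -1 to 1, a list of three; "spin": the turn about the world's z as a share of 45 degrees, from -1 to 1. A call has 1 to 20 rows; each row is the pose to reach, as a shift and turn from the pose commanded when the call began; what a row does not reach only later rows make up. A row lasts 1/10 s, in which the tool goes at most 50 mm and 8.59 degrees, less where a joint would pass 70% of its speed; a pose out of reach is approached as far as the arm can. A call with a number of a shift or a turn outside -1 to 1 is refused whole. A call with a gripper value outside its range is refused whole. The fingers move at their own pace and stop on an object; FORCE is the grip in N (left out, the last holds). Time passes only in rows, so rows that repeat a pose let the fingers close. It gives the time, the measured TCP pose, the force and the opening at its end, in the units of the state.
- arm.get_state(): the state, without advancing time (a new reading comes with each control period).
- viewer.grab_frame(name): name is "side" or "top" or "wrist"; returns a dict with "pixels" (480x640x3 uint8, blue, green, red), "fx", "fy", "cx", "cy" (pixels), "eye" and "attitude" of the camera in the world. Camera axes: x right, y down, z forward; pixel columns grow to the right and rows downward; lengths in m; the calibration is good to about 2 mm. The wrist camera is an equidistant fisheye: a pixel r from the principal point sees the ray r / f radians off the axis. A picture is of the moment at which its call begins. There is no depth.
- arm.job_done(): hands the job in, once; it reports no verdict.
Trained networks look in the newest picture that a camera, given by its name, has taken for a name from the list of things; names that differ only in an ending like _2 or _b are one class to them, and where a whole thing is asked for, a point or a joint stands for the part that bears it (a point fixed in the world has none). Each returns a list of dicts, best first, with "conf" (0 to 1); they miss things now and then, are a little off and sometimes report something else, mostly with a low value. They report only what shows in the picture. A call takes as long as a camera call.
- spotter.spot_in(camera, label): "rect" ([left, top, right, bottom] in pixels, round what is visible of it).
- spotter.tip_of(camera, label): "at" ([column, row] in pixels: a listed point, or the origin of a listed thing).
The state is a dict: "t": time; "q": joint angles; "qd": joint speeds; "joint_efforts": joint torques, N m; "eef_pos": TCP position; "ee_rot": TCP orientation; "force": force on the tool from outside, world axes, zero at the start; "moment": the same for the moment, N m; "width": finger opening in m.
Only numpy, scipy, OpenCV 4.12 (cv2) and the standard library are available. Lean on these libraries where they do the work, as an engineer would, in place of code of your own. Each camera call takes 0.05 s, during which the arm holds its last target.

## Working session

There is one attempt and no reset: what is moved stays moved. The work goes in short steps, Python scripts to look and compute and a shell command to move; the robot and the scene stay as the last step left them, time stands still between calls to the robot, and variables do not carry over. Pictures are saved under pics/ and viewed, and the job is handed in when it is done.

```bash
ls; mkdir -p pics
python3 - <<'E'
from station import arm, viewer, spotter
import cv2
s=arm.get_state(); print(s, arm.nose_length)
for n in ("side","top","wrist"):
    f=viewer.grab_frame(n); cv2.imwrite(f"pics/{n}0.png",f["pixels"])
    print(n,{k:v for k,v in f.items() if k!="pixels"})
E
```

```text
pics
{'t': 0.0, 'q': array([-1.02190821e+00,  3.59372831e-01,  1.10806339e-02, -3.42383034e-04,
       -1.22407487e+00, -2.88103330e-01]), 'qd': array([-0.00064209, -0.00171296, -0.00077926,  0.00106685, -0.00086336,
        0.00094568]), 'joint_efforts': array([-9.02587344e-04, -5.82722139e+01,  2.93054849e+01,  6.99767634e+00,
        6.89112276e-03, -1.49005054e-04]), 'eef_pos': array([ 0.17390917, -0.65175727,  0.24464261]), 'ee_rot': array([0.08601536, 1.56919293, 1.91747988]), 'force': array([0.27382116, 0.3882225 , 0.59843495]), 'moment': array([ 0.01665749,  0.00711593, -0.03334008]), 'width': 0.08777001377931709} 0.019
side {'fx': 460.995086875975, 'fy': 460.995086875975, 'cx': 313.51949684101106, 'cy': 234.20550444337323, 'eye': array([ 0.45789177, -0.61044955,  0.7208649 ]), 'attitude': array([-2.38772428, -0.01392493, -0.16322907])}
top {'fx': 468.46167633406867, 'fy': 468.46167633406867, 'cx': 318.86561654069226, 'cy': 234.41774029560705, 'eye': array([0.37182959, 0.03360666, 0.99984191]), 'attitude': array([-2.92968053, -0.00306798, -1.58148395])}
wrist {'fx': 371.64829954431775, 'fy': 371.64829954431775, 'cx': 321.62522734759574, 'cy': 241.07359688688715, 'eye': array([ 0.09884565, -0.67223744,  0.38322569]), 'attitude': array([ 2.84359053e+00, -7.64260355e-04,  1.83185727e+00])}
```

View pics/side0.png

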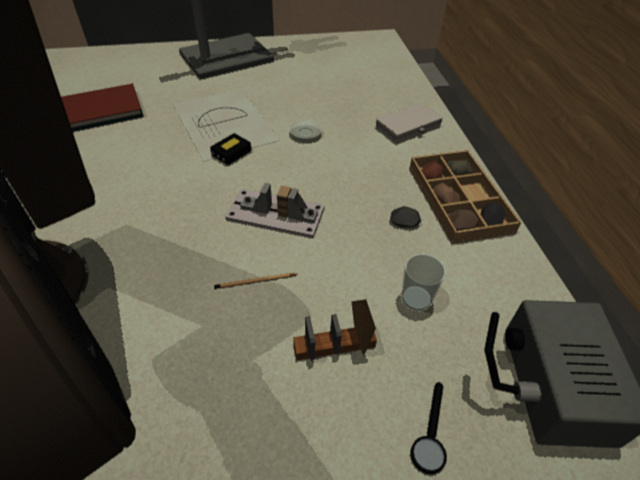

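View pics/top0.png

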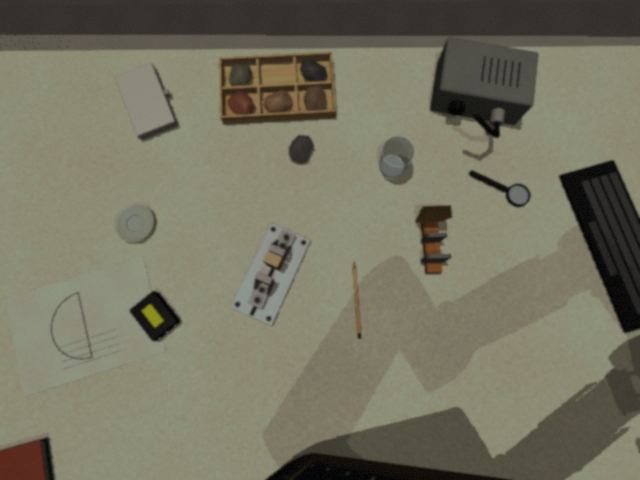

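```bash
cat > h.py <<'E'
import numpy as np, cv2
from scipy.spatial.transform import Rotation as Ro
from scipy.optimize import least_squares
from station import arm, viewer, spotter
def R(a): return Ro.from_euler('xyz',a).as_matrix()
def cam(f,name): 
    return dict(f=f['fx'],c=np.array([f['cx'],f['cy']]),eye=np.array(f['eye']),R=R(f['attitude']),fish=name=='wrist')
def ray(c,p):
    d=(np.array(p,float)-c['c'])/c['f']
    if c['fish']:
        r=np.linalg.norm(d); v=np.array([*(d/max(r,1e-9)*np.sin(r)),np.cos(r)])
    else: v=np.array([*d,1.])
    v=c['R']@v; return v/np.linalg.norm(v)
def atz(c,p,z):
    v=ray(c,p); return c['eye']+v*(z-c['eye'][2])/v[2]
def proj(c,P):
    v=c['R'].T@(np.array(P)-c['eye'])
    if c['fish']:
        th=np.arctan2(np.hypot(v[0],v[1]),v[2]); n=v[:2]/max(np.hypot(v[0],v[1]),1e-9)
        return c['c']+c['f']*th*n
    return c['c']+c['f']*v[:2]/v[2]
def tri(obs):
    A=np.zeros((3,3));b=np.zeros(3)
    for c,p in obs:
        v=ray(c,p);M=np.eye(3)-np.outer(v,v);A+=M;b+=M@c['eye']
    P=np.linalg.solve(A,b)
    return P,[np.round(np.linalg.norm(proj(c,P)-p),1) for c,p in obs]
E
python3 - <<'E'
from h import *
C={}
for n in ('side','top'):
    C[n]=cam(viewer.grab_frame(n),n)
for l in ['holder','jaw','fence','slab_center','narrow_center','wide_center','wedge_center','rack']:
    o=[]
    for n in C:
        r=spotter.tip_of(n,l)
        print(l,n,[(np.round(x['at'],1),round(x['conf'],2)) for x in r[:2]])
        if r:o.append((C[n],r[0]['at']))
    if len(o)==2: P,e=tri(o); print('   ',P.round(4),e)
print(arm.get_state()['t'])
E
```

```text
holder side [(array([407.9, 218.4]), 0.69)]
holder top [(array([272.5, 276.1]), 0.88)]
    [0.6289 0.0704 0.0475] [np.float64(71.6), np.float64(70.8)]
jaw side [(array([291.4, 210.3]), 0.79), (array([254.6, 279.3]), 0.25)]
jaw top [(array([277.1, 256.2]), 0.68)]
    [0.5376 0.1176 0.0177] [np.float64(0.4), np.float64(0.4)]
fence side [(array([272.4, 209.6]), 0.59)]
fence top [(array([267.3, 277.4]), 0.62)]
    [0.4958 0.1393 0.0047] [np.float64(1.1), np.float64(1.1)]
slab_center side [(array([286.2, 203.4]), 0.53), (array([272.1, 212.3]), 0.53)]
slab_center top [(array([274. , 262.7]), 0.48), (array([433.2, 237.9]), 0.41)]
    [0.5242 0.1227 0.0345] [np.float64(1.8), np.float64(1.9)]
narrow_center side [(array([336.7, 332.8]), 0.82), (array([307.5, 340.8]), 0.71)]
narrow_center top [(array([433.2, 238.4]), 0.58)]
    [ 0.5705 -0.2114  0.0377] [np.float64(1.5), np.float64(1.2)]
wide_center side [(array([309.4, 334. ]), 0.88)]
wide_center top [(array([434.7, 258.4]), 0.59)]
    [ 0.5254 -0.2102  0.0442] [np.float64(0.6), np.float64(0.5)]
wedge_center side [(array([359.9, 324.4]), 0.88)]
wedge_center top [(array([431.3, 214.7]), 0.64)]
    [ 0.6147 -0.2076  0.0491] [np.float64(0.9), np.float64(0.7)]
rack side [(array([333.1, 339.4]), 0.92)]
rack top [(array([427.9, 240.5]), 0.72)]
    [ 0.569  -0.2067  0.0099] [np.float64(0.0), np.float64(0.0)]
1.05
```

Side/top views: rack at about (0.57,-0.21), with wide spacer nearest the robot, narrow in the middle, wedge farthest. Holder has its jaw at top px (277,256), fence at (267,277). Next, closer wrist views.

Run:
```python
from h import *
s=arm.get_state(); M=R(s['ee_rot']); print(M.round(3)); 
f=viewer.grab_frame('wrist'); c=cam(f,'wrist'); print('cam in tool',M.T@(c['eye']-s['eef_pos']), 'axis',c['R'][:,2])
z=M[:,2]; print('open yaw deg',np.degrees(np.arctan2(z[1],z[0])))
f=viewer.grab_frame('top');C=cam(f,'top')
# crude rack outline and holder plate corners in top
for p in [(275,225),(310,242),(236,305),(272,324)]: print(atz(C,p,.012).round(4))
for n in ['top','side']:
  for l in ['beaker','dish','logger','pebble','pencil','loupe']:
    r=spotter.tip_of(n,l); cc=cam(viewer.grab_frame(n),n)
    if r: print(n,l,atz(cc,r[0]['at'],0).round(3),round(r[0]['conf'],2))
```

```text
[[ 0.    -0.966 -0.258]
 [-0.    -0.258  0.966]
 [-1.    -0.    -0.   ]]
cam in tool [-0.13847637  0.07781084 -0.00020383] axis [ 0.28396986  0.0751771  -0.95588154]
open yaw deg 104.94152218094034
[0.6061 0.1231 0.012 ]
[0.5678 0.0475 0.012 ]
[0.4353 0.2029 0.012 ]
[0.3955 0.1274 0.012 ]
top beaker [ 0.745 -0.133  0.   ] 0.87
top dish [0.616 0.425 0.   ] 0.77
top logger [0.414 0.368 0.   ] 0.81
top pebble [0.776 0.067 0.   ] 0.58
top pencil [ 0.451 -0.051  0.   ] 0.8
top loupe [ 0.707 -0.356  0.   ] 0.94
side beaker [ 0.741 -0.131  0.   ] 0.78
side logger [0.524 0.175 0.   ] 0.71
side pebble [0.783 0.075 0.   ] 0.69
side pencil [ 0.444 -0.045  0.   ] 0.67
side loupe [ 0.7   -0.358  0.   ] 0.73
```

```bash
python3 -m handwheel '{"gripper":[1,1,1,1,1,1,1,1,1,1,1,1,1,1],"travel":[[0.75,0.88,0],[0.75,0.88,0],[0.75,0.88,0],[0.75,0.88,0],[0.75,0.88,0],[0.75,0.88,0],[0.75,0.88,0],[0.75,0.88,0],[0.75,0.88,0],[0.75,0.88,0],[0.75,0.88,0],[0.75,0.88,0],[0.75,0.88,0],[0.75,0.88,0]],"spin":[-0.27,-0.27,-0.27,-0.27,-0.27,-0.27,-0.27,-0.27,-0.27,-0.27,-0.27,-0.27,-0.27,-0.27]}'
cat > look.py <<'E'
import sys,json
from h import *
tag=sys.argv[1]; labels=sys.argv[2].split(',')
s=arm.get_state(); f=viewer.grab_frame('wrist'); img=f['pixels'].copy(); cv2.imwrite(f'pics/{tag}_raw.png',img)
json.dump({k:np.array(f[k]).tolist() for k in f if k!='pixels'},open(f'{tag}.json','w'))
c=cam(f,'wrist')
out={}
for l in labels:
    r=spotter.tip_of('wrist',l)
    if r:
        out[l]=list(map(float,r[0]['at'])); print(l,np.round(r[0]['at'],1),round(r[0]['conf'],2),[ (np.round(x['at']),round(x['conf'],2)) for x in r[1:2]])
json.dump(out,open(f'{tag}_pts.json','w'))
cv2.imwrite(f'pics/{tag}.png',img)
print(s['t'],s['eef_pos'].round(4),s['force'].round(2),s['width'])
E
python3 look.py w1 rack,narrow_center,wide_center,wedge_center
```

```text
t: 3.75
eef_pos: [0.5493, -0.2115, 0.2454]
ee_rot: [1.445, 1.57, 3.066]
force: [-0.6, -0.9, 0.8]
width: 0.0879
rack [319.7 224.2] 0.59 []
narrow_center [320.  235.9] 0.9 [(array([474., 124.]), 0.58)]
wide_center [319.4 191.4] 0.94 []
wedge_center [322.1 280.4] 0.63 []
3.75 [ 0.5493 -0.2115  0.2454] [-0.58 -0.85  0.77] 0.08787409933009849
```

View pics/w1.png

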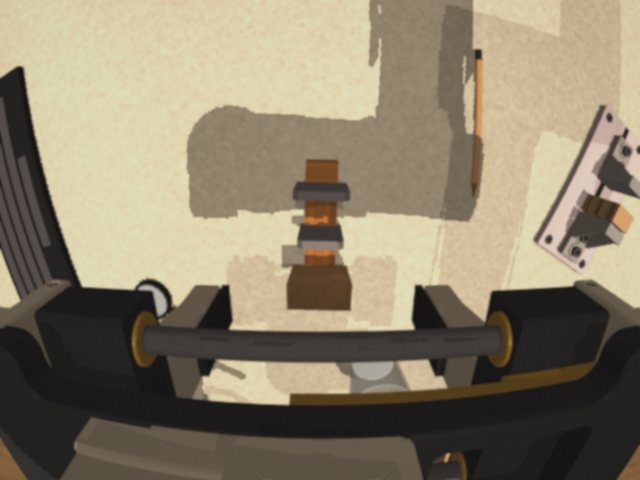

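Wrist view: rack vertical at column ~321, wide top edge row ~190, narrow ~237, wedge top 266–308; holder at right (600,200). Second wrist position for triangulation, heading toward the holder.

```bash
python3 -m handwheel '{"gripper":[1,1,1,1,1],"travel":[[-0.1,0.24,0],[-0.1,0.24,0],[-0.1,0.24,0],[-0.1,0.24,0],[-0.1,0.24,0]],"spin":[0,0,0,0,0]}'
python3 look.py w2 rack,narrow_center,wide_center,wedge_center,holder,jaw,fence,slab_center
python3 -m handwheel '{"gripper":[1,1,1,1,1,1,1,1],"travel":[[0,0.4,-0.0],[0,0.4,-0.0],[0,0.4,-0.0],[0,0.4,-0.0],[0,0.4,-0.0],[0,0.4,-0.0],[0,0.4,-0.0],[0,0.4,0]],"spin":[-0.6,-0.6,-0.6,-0.6,-0.6,-0.6,-0.6,-0.6]}'
python3 look.py w3 holder,jaw,fence,slab_center
```

```text
t: 4.5
eef_pos: [0.4989, -0.0922, 0.2462]
ee_rot: [-1.553, 1.569, 0.068]
force: [-0.2, -0.6, -0.1]
width: 0.0879
rack [208.7 262.6] 0.83 []
narrow_center [203.9 277.3] 0.97 []
wide_center [199.4 235.1] 0.57 []
holder [515.1 220.7] 0.77 []
jaw [501.  251.3] 0.69 []
fence [519.2 215. ] 0.66 []
slab_center [207.9 262.5] 0.66 [(array([522., 252.]), 0.55)]
4.5 [ 0.4989 -0.0922  0.2462] [-0.23 -0.64 -0.05] 0.08786321373600835
t: 5.75
eef_pos: [0.499, 0.1071, 0.2455]
ee_rot: [2.747, 1.57, -2.388]
force: [-0.6, -0.5, -0.2]
width: 0.0874
holder [347.7 202.2] 0.88 []
fence [342.7 192.3] 0.67 []
slab_center [349.8 233.2] 0.81 []
5.75 [0.499  0.1071 0.2455] [-0.56 -0.48 -0.16] 0.08741078101246219
```

View pics/w2.png

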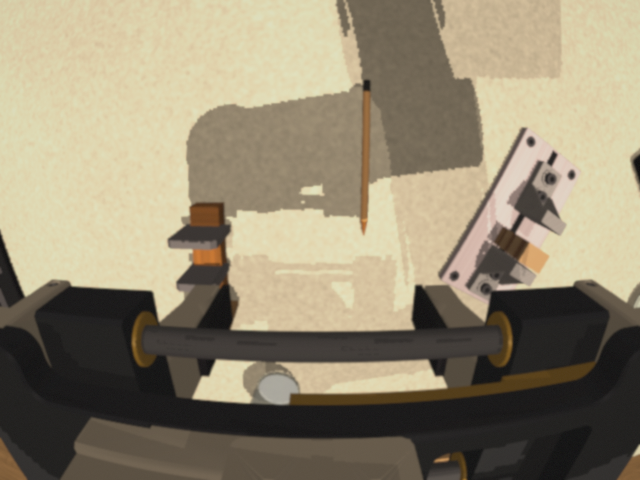

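View pics/w3.png

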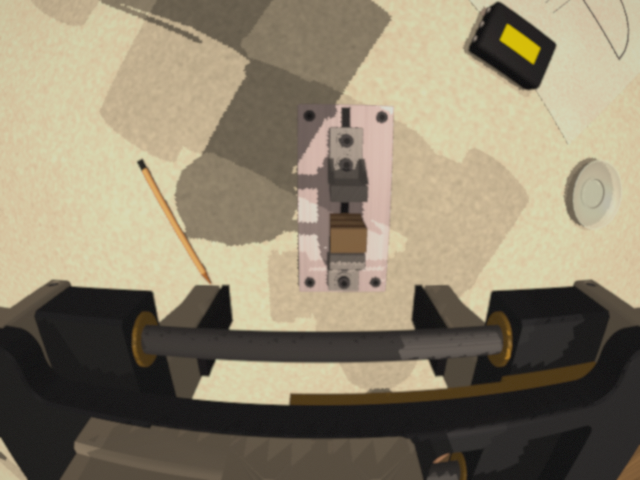

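w2 shows rack left (209,262) and holder right (520,220); w3 shows holder square-on: plate 298–392 × 107–291, fence top ~row 193, slab 216–255, columns 329–367. One closer holder view.

```bash
python3 -m handwheel '{"gripper":[1,1,1,1],"travel":[[-0.06,0.05,-0.17],[-0.06,0.05,-0.17],[-0.06,0.05,-0.17],[-0.06,0.05,-0.17]],"spin":[0,0,0,0]}'
python3 look.py w4 holder,jaw,fence,slab_center
python3 - <<'E'
import cv2
a=cv2.imread('pics/w4_raw.png'); cv2.imwrite('pics/w4_z.png',cv2.resize(a[60:330,240:480],None,fx=2.2,fy=2.2,interpolation=cv2.INTER_CUBIC))
E
```

```text
t: 6.4
eef_pos: [0.4691, 0.1326, 0.1606]
ee_rot: [3.12, 1.57, -2.014]
force: [0.7, -0.2, 0.3]
width: 0.0873
jaw [625.4 241.2] 0.6 []
fence [336.4 253.9] 0.74 []
slab_center [340.1 307. ] 0.59 []
6.4 [0.4691 0.1326 0.1606] [ 0.71 -0.19  0.3 ] 0.08734951266121209
```

View pics/w4_z.png

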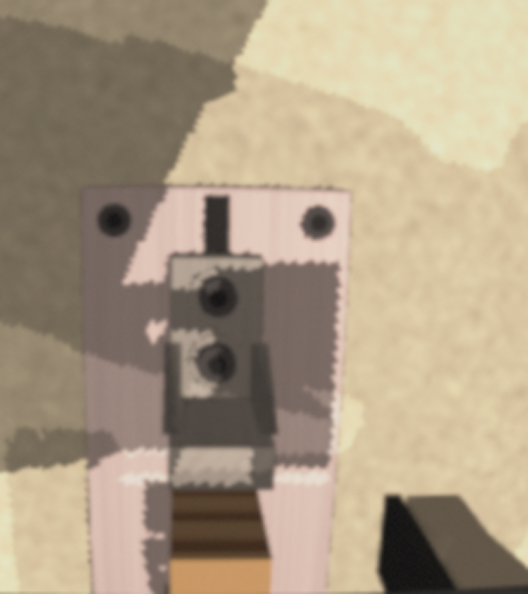

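```bash
python3 -m handwheel '{"gripper":[1,1,1,1],"travel":[[0.13,-0.06,0.04],[0.13,-0.06,0.04],[0.13,-0.06,0.04],[0.13,-0.06,0.04]],"spin":[0,0,0,0]}'
python3 look.py w5 holder,jaw,fence,slab_center
python3 - <<'E'
import cv2
a=cv2.imread('pics/w5_raw.png'); cv2.imwrite('pics/w5_z.png',cv2.resize(a[60:330,240:480],None,fx=2.2,fy=2.2,interpolation=cv2.INTER_CUBIC))
a=cv2.imread('pics/w3_raw.png'); cv2.imwrite('pics/w3_z.png',cv2.resize(a[95:305,280:410],None,fx=2.8,fy=2.8,interpolation=cv2.INTER_CUBIC))
E
```

```text
t: 7.05
eef_pos: [0.5345, 0.1024, 0.1808]
ee_rot: [-0.23, 1.57, 0.916]
force: [-0.4, -0.4, 0.2]
width: 0.0879
holder [337.  176.2] 0.59 []
fence [335.9 162.8] 0.78 []
slab_center [340.8 212.3] 0.9 []
7.05 [0.5345 0.1024 0.1808] [-0.4  -0.38  0.23] 0.08794236795285108
```

View pics/w5_z.png

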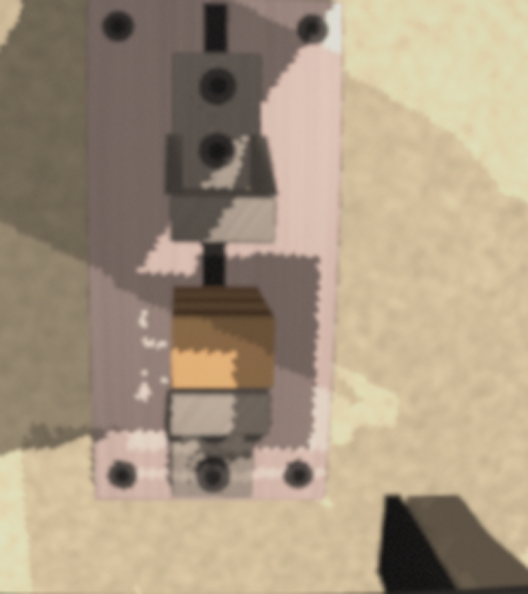

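View pics/w3_z.png

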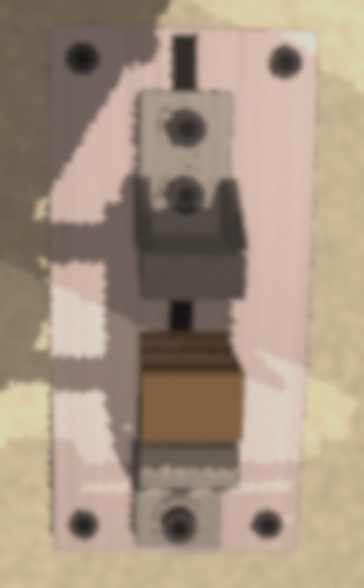

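```bash
cat > m.py <<'E'
from h import *
import json
def C(t):
    d=json.load(open(t+'.json')); return cam(d,'wrist')
E
python3 - <<'E'
from m import *
for t,z,o,fp in [('w5',2.2,(240,60),dict(fl=(167,241),fr=(276,241),sl=(172,316),sr=(274,316),sbl=(172,388),sbr=(274,388),jbl=(167,437),jbr=(271,437),jfl=(170,391),jfr=(272,391))),
 ('w3',2.8,(280,95),dict(fl=(138,298),fr=(246,298),sl=(141,372),sr=(243,371),sbl=(140,442),sbr=(241,442),jbl=(137,488),jbr=(239,488)))]:
    c=C(t); P={}
    for k,p in fp.items():
        P[k]=atz(c,(p[0]/z+o[0],p[1]/z+o[1]),.074)[:2]
    ml=lambda k:(P[k+'l']+P[k+'r'])/2
    d=ml('jb')-ml('f'); u=d/np.linalg.norm(d)
    print(t,'yaw',np.degrees(np.arctan2(u[1],u[0])))
    for k in ['f','s','sb','jb']+(['jf'] if 'jfl' in P else []):
        w=P[k+'r']-P[k+'l']
        print(k,ml(k).round(4),'along',round(u@(ml(k)-ml('f')),4),'width',round(np.linalg.norm(w),4),'edge yaw',round(np.degrees(np.arctan2(w[1],w[0]))-90,1))
# plate corners / holes
c=C('w3')
for p in [(52,28),(316,32),(50,548),(298,550)]: print(atz(c,(p[0]/2.8+280,p[1]/2.8+95),.012).round(4))
E
```

```text
w5 yaw -24.29417271981612
f [0.4926 0.1362] along 0.0 width 0.0328 edge yaw -23.9
s [0.5139 0.1273] along 0.0231 width 0.0313 edge yaw -24.1
sb [0.535  0.1182] along 0.0461 width 0.032 edge yaw -24.3
jb [0.5495 0.1105] along 0.0624 width 0.0333 edge yaw -24.4
jf [0.5356 0.1172] along 0.0471 width 0.0321 edge yaw -24.3
w3 yaw -24.227216062272294
f [0.4923 0.1362] along 0.0 width 0.0329 edge yaw -23.9
s [0.5136 0.1271] along 0.0231 width 0.0316 edge yaw -23.5
sb [0.5346 0.1176] along 0.0462 width 0.032 edge yaw -24.3
jb [0.5486 0.1109] along 0.0617 width 0.0328 edge yaw -24.4
[0.3956 0.1296 0.012 ]
[0.4339 0.2148 0.012 ]
[0.5738 0.0456 0.012 ]
[0.6154 0.1346 0.012 ]
```

Two views agree: fence face at (0.4925,0.1362), yaw −24.2°, fence-to-jaw ≈ 47–48 mm, so ≈ 25–26 mm after the slab; one spacer leaves ≈ 17–18 mm (jams). Now the rack.

Run:
```python
from m import *
a=cv2.imread('pics/w1_raw.png'); cv2.imwrite('pics/w1_z.png',cv2.resize(a[150:320,275:370],None,fx=3.4,fy=3.4,interpolation=cv2.INTER_CUBIC))
p1=json.load(open('w1_pts.json'));p2=json.load(open('w2_pts.json'))
for l in ['rack','narrow_center','wide_center']:
    P,e=tri([(C('w1'),p1[l]),(C('w2'),p2[l])]); print(l,P.round(4),e)
```

```text
rack [ 0.5664 -0.2128  0.0148] [np.float64(0.4), np.float64(0.4)]
narrow_center [ 0.5727 -0.2117  0.039 ] [np.float64(0.6), np.float64(0.6)]
wide_center [ 0.5289 -0.2148  0.0357] [np.float64(0.4), np.float64(0.4)]
```

View pics/w1_z.png

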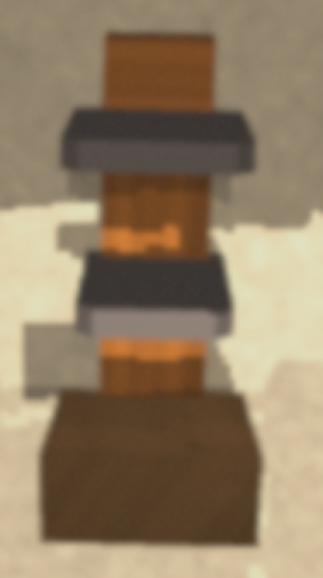

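Run:
```python
from m import *
c=C('w1'); g=lambda x,y,z: atz(c,(x/3.4+275,y/3.4+150),z)[:2]
for n,l,r,y0,y1,z in [('narrow',77,232,308,336,.072),('wide',62,254,141,172,.072),('wedge',42,259,472,545,.086)]:
    zz=z-.005 if n!='wedge' else z
    L,Rr=g(l,(y0+y1)/2,zz),g(r,(y0+y1)/2,zz)
    m=(l+r)/2
    print(n,((g(m,y0,z)+g(m,y1,z))/2).round(4),'width',np.linalg.norm(L-Rr).round(4),'thick',(g(m,y1,z)-g(m,y0,z)).round(4))
n=g(154.5,322,.072);w=g(150.5,508,.086);d=g(158,157,.072)
for v in (n-d,w-n,w-d): print(np.degrees(np.arctan2(v[1],v[0])),np.linalg.norm(v))
# rack edges at z=.024
L0,L1=g(104,108,.024),g(101,392,.024);R0,R1=g(213,108,.024),g(203,392,.024)
for v in (L1-L0,R1-R0): print('rack edge',np.degrees(np.arctan2(v[1],v[0])))
print('rack axis',((L0+R0)/2).round(4),((L1+R1)/2).round(4))
s=arm.get_state();M=R(s['ee_rot']);print(s['t'],s['eef_pos'],'open yaw',np.degrees(np.arctan2(M[1,2],M[0,2])))
```

```text
narrow [ 0.5706 -0.2114] width 0.0408 thick [0.0076 0.0004]
wide [ 0.5272 -0.2127] width 0.0489 thick [0.0079 0.0004]
wedge [ 0.6175 -0.2101] width 0.0569 thick [0.0213 0.001 ]
1.7015942135553392 0.043295076624243374
1.620972512230959 0.046592676783813756
1.6598045286310883 0.08988773119111483
rack edge 1.6490208663203425
rack edge 1.5448226143838346
rack axis [ 0.5216 -0.2129] [ 0.6082 -0.2105]
7.3 [0.53349148 0.10302742 0.1806849 ] open yaw 65.82698390051556
```

```bash
python3 -m handwheel '{"gripper":[1,1,1,1,1,1,1,1,1,1],"travel":[[0.074,-0.629,0],[0.074,-0.629,0],[0.074,-0.629,0],[0.074,-0.629,0],[0.074,-0.629,0],[0.074,-0.629,0],[0.074,-0.629,0],[0.074,-0.629,-0.06],[0.074,-0.629,-0.06],[0.074,-0.629,-0.06]],"spin":[0.573,0.573,0.573,0.573,0.573,0.573,0.573,0.573,0.573,0.573]}'
python3 look.py w6 narrow_center,wide_center
python3 - <<'E'
from h import *
s=arm.get_state();M=R(s['ee_rot']);print(s['t'],s['eef_pos'],'open yaw',np.degrees(np.arctan2(M[1,2],M[0,2])))
E
```

```text
t: 8.3
eef_pos: [0.5705, -0.2112, 0.1505]
ee_rot: [1.616, 1.569, -3.068]
force: [0.5, 1.0, 1.1]
width: 0.0874
narrow_center [319.1 245.1] 0.96 []
wide_center [319.3 180.8] 0.97 []
8.3 [ 0.5705 -0.2112  0.1505] [0.5  1.02 1.12] 0.08742497839318865
8.45 [ 0.57179102 -0.21086878  0.15195953] open yaw 91.67269851950319
```

View pics/w6.png

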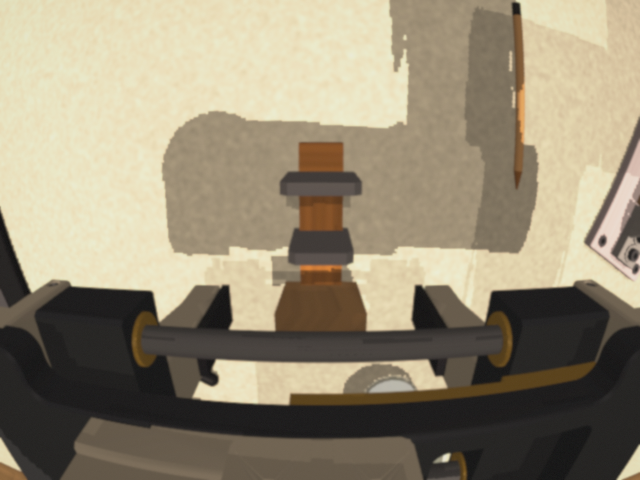

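```bash
python3 - <<'E'
from m import *
c=C('w6'); 
for p in [(320.5,250),(320.5,264),(320.5,185),(320.5,195)]: print(atz(c,p,.072).round(4))
p1=json.load(open('w1_pts.json'));p2=json.load(open('w2_pts.json'));p6=json.load(open('w6_pts.json'))
for l in ['narrow_center','wide_center']:
    print(l,tri([(C('w1'),p1[l]),(C('w2'),p2[l]),(C('w6'),p6[l])]))
E
python3 -c "
import cv2
a=cv2.imread('pics/w6_raw.png'); cv2.imwrite('pics/w6_z.png',cv2.resize(a[160:340,260:380],None,fx=3,fy=3,interpolation=cv2.INTER_CUBIC))"
```

```text
[ 0.565 -0.212  0.072]
[ 0.5742 -0.2117  0.072 ]
[ 0.5248 -0.2131  0.072 ]
[ 0.5308 -0.2129  0.072 ]
narrow_center (array([ 0.57312168, -0.21223672,  0.03753456]), [np.float64(0.6), np.float64(0.8), np.float64(1.0)])
wide_center (array([ 0.52792731, -0.21427807,  0.03784176]), [np.float64(1.1), np.float64(0.1), np.float64(1.5)])
```

View pics/w6_z.png

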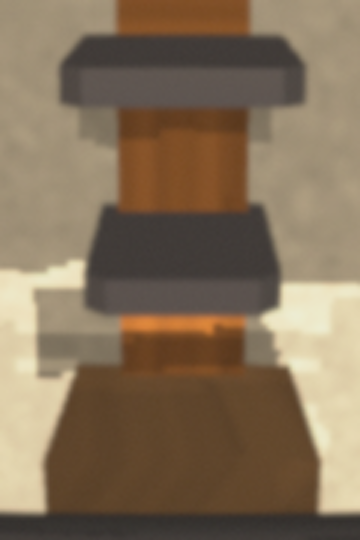

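```bash
python3 -m handwheel '{"gripper":[1,1,1,1,-1,-1,-1,-1,-1,-1],"travel":[[0,-0.001,-0.1],[0,-0.001,-0.17],[0,-0.001,-0.202],[0,-0.001,-0.202],[0,-0.001,-0.202],[0,-0.001,-0.202],[0,-0.001,-0.202],[0,-0.001,-0.202],[0,-0.001,-0.202],[0,-0.001,-0.202]],"spin":[0,0,0,0,0,0,0,0,0,0]}' 30
```

```text
t: 9.45
eef_pos: [0.5711, -0.2122, 0.0499]
ee_rot: [-1.627, 1.57, -0.029]
force: [0.6, -0.1, -0.6]
width: 0.0455
```

```bash
python3 -m handwheel '{"gripper":[-1,-1,-1,-1,-1,-1],"travel":[[0,0,0],[0,0,0],[0,0,0.08],[0,0,0.18],[0,0,0.26],[0,0,0.26]],"spin":[0,0,0,0,0,0]}' 30
python3 look.py w7 narrow_center,wide_center
python3 - <<'E'
from h import *
s=arm.get_state();M=R(s['ee_rot']);print(s['t'],s['eef_pos'],'open yaw',np.degrees(np.arctan2(M[1,2],M[0,2])))
E
```

```text
t: 10.05
eef_pos: [0.5743, -0.2129, 0.1862]
ee_rot: [-1.806, 1.56, -0.206]
force: [0.6, 1.0, -0.3]
width: 0.0416
narrow_center [319.8 309.6] 0.68 []
wide_center [323.1 168.5] 0.62 []
10.05 [ 0.5743 -0.2129  0.1862] [ 0.57  0.95 -0.25] 0.04155866050965739
10.2 [ 0.5705596  -0.21197344  0.17921937] open yaw 91.56022340784801
```

View pics/w7.png

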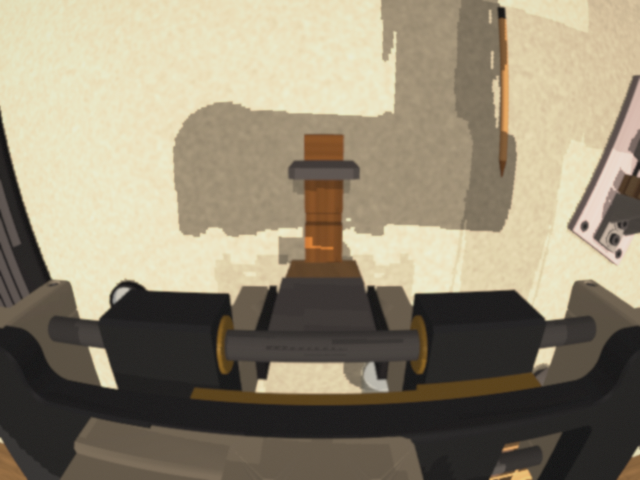

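```bash
python3 -m handwheel '{"gripper":[-1,-1,-1,-1,-1,-1,-1,-1,-1,-1,-1,-1],"travel":[[-0.135,0.687,0],[-0.135,0.687,0],[-0.135,0.687,0],[-0.135,0.687,0],[-0.135,0.687,0],[-0.135,0.687,0],[-0.135,0.687,0],[-0.135,0.687,0],[-0.135,0.687,-0.08],[-0.135,0.687,-0.08],[-0.135,0.687,-0.08],[-0.135,0.687,-0.08]],"spin":[-0.573,-0.573,-0.573,-0.573,-0.573,-0.573,-0.573,-0.573,-0.573,-0.573,-0.573,-0.573]}' 30
python3 look.py w8 narrow_center,slab_center,fence
python3 - <<'E'
from h import *
s=arm.get_state();M=R(s['ee_rot']);print(s['t'],s['eef_pos'],'open yaw',np.degrees(np.arctan2(M[1,2],M[0,2])))
for n in ['side','top']: cv2.imwrite(f'pics/{n}8.png',viewer.grab_frame(n)['pixels'])
a=cv2.imread('pics/side8.png');cv2.imwrite('pics/side8z.png',cv2.resize(a[130:260,200:350],None,fx=4,fy=4,interpolation=cv2.INTER_CUBIC))
E
```

```text
t: 11.4
eef_pos: [0.5041, 0.1308, 0.1403]
ee_rot: [-1.994, 1.57, -0.846]
force: [0.5, 0.4, 0.3]
width: 0.0419
narrow_center [322.3 311.6] 0.74 []
slab_center [321.1 314.7] 0.71 [(array([326., 283.]), 0.59)]
fence [318.3 219.2] 0.61 []
11.4 [0.5041 0.1308 0.1403] [0.46 0.41 0.3 ] 0.04191433324523919
11.6 [0.50408556 0.13111389 0.14052373] open yaw 65.74915131607445
```

View pics/w8.png

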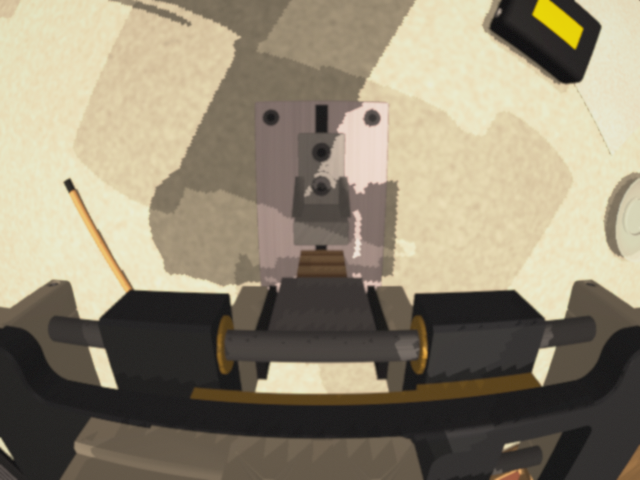

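View pics/side8z.png

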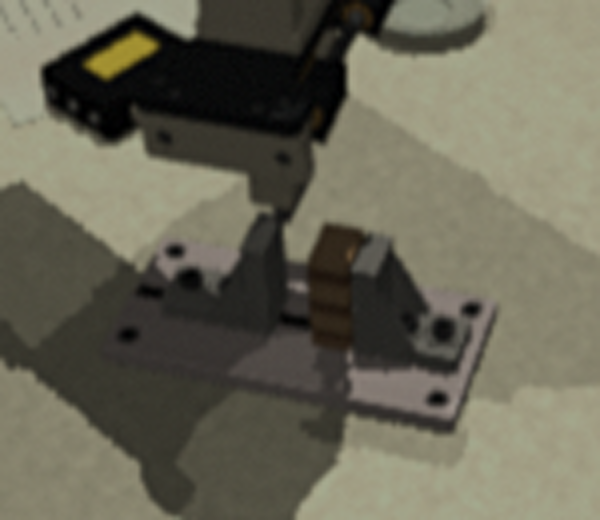

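Spacer held square, centred (column 321) with the fence. Lowering into the gap.

```bash
python3 -m handwheel '{"gripper":[-1,-1,-1,-1],"travel":[[0,0,-0.05],[0,0,-0.09],[0,0,-0.12],[0,0,-0.12]],"spin":[0,0,0,0]}' 30
python3 -m handwheel '{"gripper":[-1,-1,-1,-1],"travel":[[0,0,-0.03],[0,0,-0.05],[0,0,-0.055],[0,0,-0.055]],"spin":[0,0,0,0]}' 30
python3 look.py w9 narrow_center,slab_center,fence
python3 -c "
from h import *
a=viewer.grab_frame('side')['pixels'];cv2.imwrite('pics/side9z.png',cv2.resize(a[130:260,200:350],None,fx=4,fy=4,interpolation=cv2.INTER_CUBIC))"
```

```text
t: 12.1
eef_pos: [0.5024, 0.1306, 0.078]
ee_rot: [2.537, 1.567, -2.598]
force: [-0.6, 0.6, 0.3]
width: 0.0418
t: 12.5
eef_pos: [0.5037, 0.1313, 0.0524]
ee_rot: [-2.463, 1.571, -1.314]
force: [-0.8, 0.1, -0.3]
width: 0.0418
narrow_center [320.5 310.7] 0.58 [(array([318., 264.]), 0.35)]
slab_center [322.2 350. ] 0.91 []
fence [318.2 261.4] 0.84 []
12.5 [0.5037 0.1313 0.0524] [-0.78  0.11 -0.32] 0.041760733120599226
```

View pics/side9z.png

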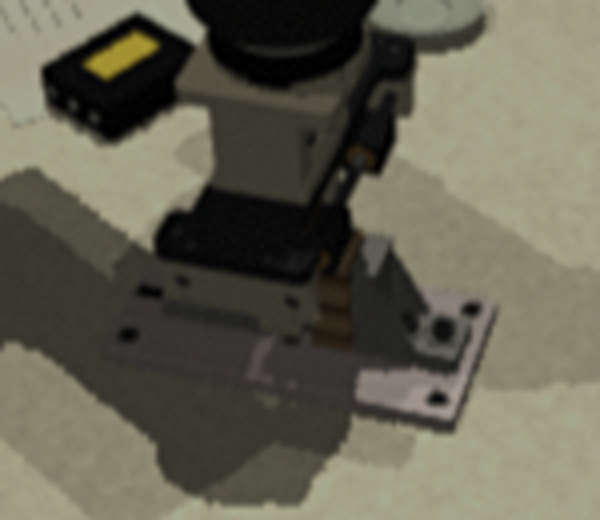

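View pics/w9.png

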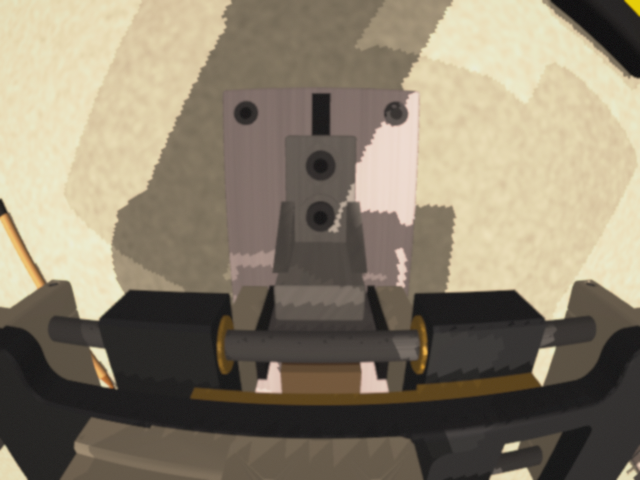

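```bash
python3 -m handwheel '{"gripper":[-1,-1,-1,-1,-1,-1],"travel":[[0.004,-0.002,0],[0.007,-0.003,0],[0.011,-0.005,0],[0.015,-0.0066,0],[0.018,-0.008,0],[0.018,-0.008,0]],"spin":[0,0,0,0,0,0]}' 30
```

```text
t: 13.35
eef_pos: [0.5122, 0.1273, 0.0519]
ee_rot: [1.97, 1.57, 3.118]
force: [-3.2, 1.9, 1.5]
width: 0.0416
```

```bash
python3 -m handwheel '{"gripper":[-1,-1,-1,-1],"travel":[[0.002,-0.001,0],[0.003,-0.001,0],[0.003,-0.001,0],[0.003,-0.001,0]],"spin":[0,0,0,0]}' 30
```

```text
t: 13.75
eef_pos: [0.5124, 0.1271, 0.0518]
ee_rot: [1.955, 1.568, 3.102]
force: [-9.9, 6.8, 4.5]
width: 0.0419
```

Firm contact (12 N): slab is against the jaw; spacer centre 22 mm from fence → gap 26 mm, 18 mm left for the wedge. Release.

```bash
python3 -m handwheel '{"gripper":[-1,-1,0.2,0.2,0.2,0.2,0.2,0.2,0.2,0.2],"travel":[[-0.003,0.001,0],[-0.003,0.001,0],[-0.003,0.001,0],[-0.003,0.001,0],[-0.003,0.001,0],[-0.003,0.001,0.02],[-0.003,0.001,0.08],[-0.003,0.001,0.16],[-0.003,0.001,0.2],[-0.003,0.001,0.2]],"spin":[0,0,0,0,0,0,0,0,0,0]}' 
python3 look.py w10 narrow_center,slab_center,fence
python3 -c "
from h import *
a=viewer.grab_frame('side')['pixels'];cv2.imwrite('pics/side10z.png',cv2.resize(a[130:260,200:350],None,fx=4,fy=4,interpolation=cv2.INTER_CUBIC))"
```

```text
t: 14.75
eef_pos: [0.5145, 0.1283, 0.1563]
ee_rot: [-0.658, 1.564, 0.491]
force: [0.1, 0.1, 0.2]
width: 0.0524
narrow_center [317.1 240.6] 0.92 []
slab_center [319.9 260.9] 0.75 []
fence [315.6 200.8] 0.64 []
14.75 [0.5145 0.1283 0.1563] [0.07 0.05 0.19] 0.052402755132311574
```

View pics/side10z.png

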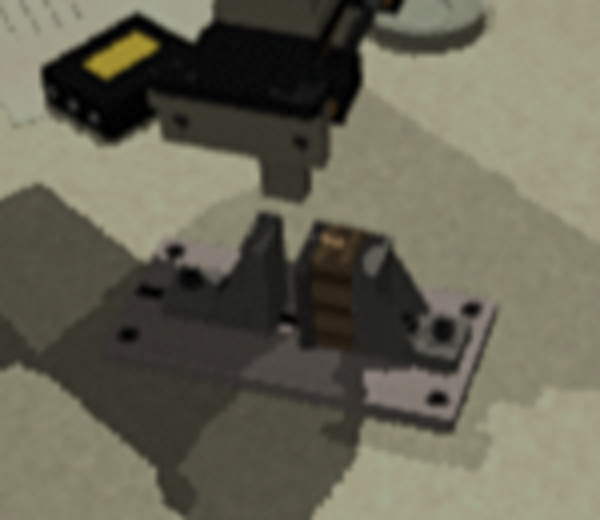

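View pics/w10.png

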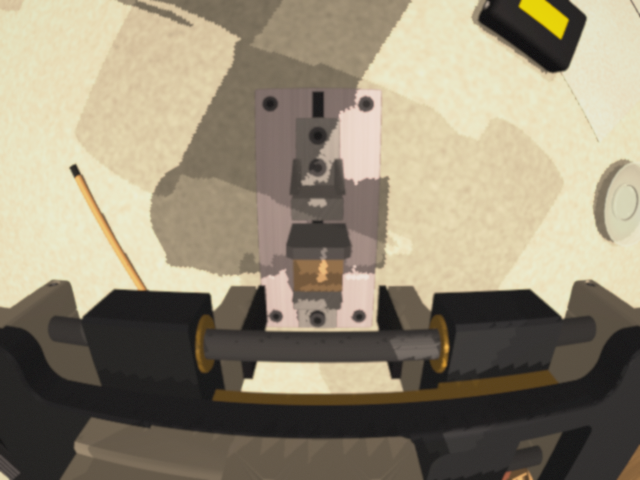

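Spacer stands upright flush against the slab (side px ~(305,290); wrist top edge rows 247–258). Measuring the wedge next.

```bash
python3 -m handwheel '{"gripper":[1,1,1,1,1,1,1,1,1,1,1],"travel":[[0,0,0.03],[0.204,-0.674,0.03],[0.204,-0.674,0.03],[0.204,-0.674,0.03],[0.204,-0.674,0.03],[0.204,-0.674,0.03],[0.204,-0.674,0.03],[0.204,-0.674,0.03],[0.204,-0.674,0.03],[0.204,-0.674,0.03],[0.204,-0.674,0.03]],"spin":[0.575,0.575,0.575,0.575,0.575,0.575,0.575,0.575,0.575,0.575,0.575]}' 
python3 look.py w11 wedge_center,wide_center
python3 - <<'E'
from m import *
s=arm.get_state();M=R(s['ee_rot']);print(s['t'],s['eef_pos'],'open yaw',np.degrees(np.arctan2(M[1,2],M[0,2])))
p=json.load(open('w11_pts.json'));print({k:atz(C('w11'),p[k],.048).round(4) for k in p})
a=cv2.imread('pics/w11_raw.png'); cv2.imwrite('pics/w11_z.png',cv2.resize(a[130:330,240:400],None,fx=2.8,fy=2.8,interpolation=cv2.INTER_CUBIC))
a=cv2.imread('pics/w10_raw.png'); cv2.imwrite('pics/w10_z.png',cv2.resize(a[150:330,260:380],None,fx=3.2,fy=3.2,interpolation=cv2.INTER_CUBIC))
E
```

```text
t: 16.1
eef_pos: [0.6138, -0.2095, 0.1658]
ee_rot: [1.373, 1.569, 2.972]
force: [-0.4, 0.8, 0.3]
width: 0.0879
wedge_center [322.3 241.8] 0.95 []
wide_center [317.9 117.6] 0.71 []
16.1 [ 0.6138 -0.2095  0.1658] [-0.36  0.76  0.29] 0.08794985429342225
16.25 [ 0.61433205 -0.20834685  0.16701078] open yaw 91.75331049175
{'wedge_center': array([ 0.6151, -0.2088,  0.048 ]), 'wide_center': array([ 0.5272, -0.2143,  0.048 ])}
```

View pics/w11_z.png

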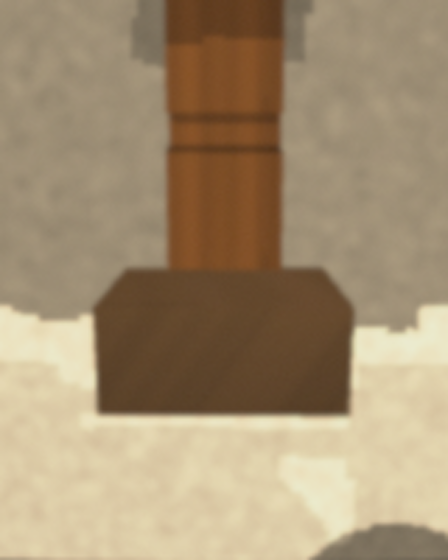

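View pics/w10_z.png

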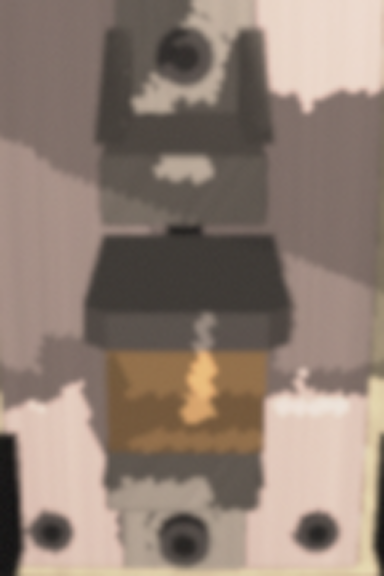

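Run:
```python
from m import *
c=C('w11'); g=lambda x,y,z: atz(c,(x/2.8+240,y/2.8+130),z)[:2]
for y in (306,413): print('wedge top',g(95,y,.086).round(4),g(353,y,.086).round(4),((g(95,y,.086)+g(353,y,.086))/2).round(4))
c=C('w10'); g=lambda x,y,z=.074: atz(c,(x/3.2+260,y/3.2+150),z)[:2]
u=np.array([np.cos(np.radians(-24.25)),np.sin(np.radians(-24.25))]);v=np.array([-u[1],u[0]])
f=(g(99,224)+g(268,224))/2
for n,a,b,y in [('fence',99,268,224),('sp near',110,270,311),('sp far',110,270,350),('slab far',108,266,452)]:
    m=(g(a,y)+g(b,y))/2; print(n,m.round(4),(u@(m-f)).round(4),(v@(m-f)).round(4))
```

```text
wedge top [ 0.6027 -0.2391] [ 0.601  -0.1823] [ 0.6019 -0.2107]
wedge top [ 0.6282 -0.2394] [ 0.6265 -0.1806] [ 0.6273 -0.21  ]
fence [0.4927 0.1367] 0.0 0.0
sp near [0.5092 0.1306] 0.0175 0.0012
sp far [0.5166 0.1273] 0.0257 0.0012
slab far [0.5366 0.1175] 0.0479 0.0006
```

Remaining gap 17.5 mm; wedge centre (0.6146,-0.2104), 58 mm × 25.5 mm top, consistent. Grasp it.

```bash
python3 -m handwheel '{"gripper":[1,1,1,1,-1,-1,-1,-1,-1,-1],"travel":[[0.001,-0.003,-0.1],[0.001,-0.003,-0.17],[0.001,-0.003,-0.2],[0.001,-0.003,-0.2],[0.001,-0.003,-0.2],[0.001,-0.003,-0.2],[0.001,-0.003,-0.2],[0.001,-0.003,-0.2],[0.001,-0.003,-0.2],[0.001,-0.003,-0.2]],"spin":[0,0,0,0,0,0,0,0,0,0]}' 60
```

```text
t: 17.25
eef_pos: [0.6155, -0.2113, 0.068]
ee_rot: [-1.803, 1.569, -0.203]
force: [-1.9, 0.7, 5.9]
width: 0.0579
```

```bash
python3 -m handwheel '{"gripper":[-1,-1,-1,-1,-1,-1,-1],"travel":[[0,0,0],[0,0,0.04],[0,0,0.12],[0,0,0.2],[0,0,0.24],[0,0,0.24],[0,0,0.24]],"spin":[0,0,0,0,0,0,0]}' 60
python3 look.py w12 wedge_center,wide_center
python3 - <<'E'
from h import *
s=arm.get_state();M=R(s['ee_rot']);print(s['t'],s['eef_pos'],'open yaw',np.degrees(np.arctan2(M[1,2],M[0,2])))
a=viewer.grab_frame('side')['pixels'];cv2.imwrite('pics/side12.png',a)
E
```

```text
t: 17.95
eef_pos: [0.6148, -0.211, 0.1871]
ee_rot: [-0.725, 1.57, 0.874]
force: [-0.9, 1.2, -1.7]
width: 0.0578
wedge_center [324.7 295.8] 0.58 []
wide_center [321.2 120.3] 0.93 []
17.95 [ 0.6148 -0.211   0.1871] [-0.92  1.21 -1.75] 0.057811644760605005
18.1 [ 0.61419552 -0.21103234  0.18549423] open yaw 91.65465274112768
```

View pics/w12.png

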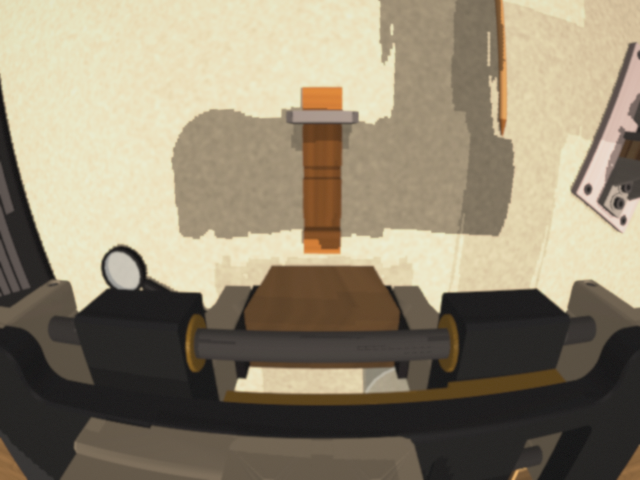

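View pics/side12.png

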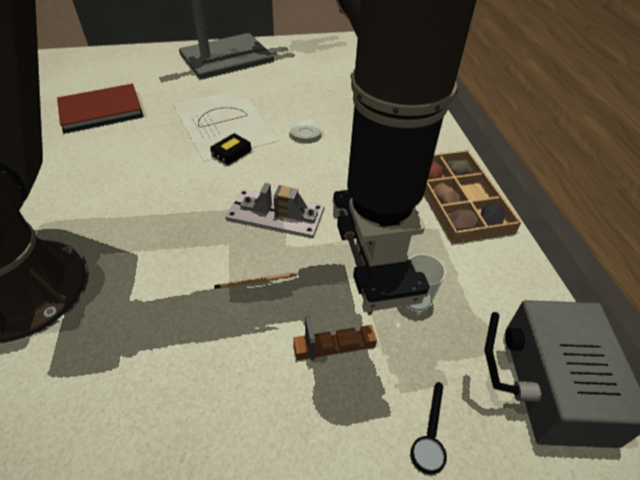

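```bash
python3 -m handwheel '{"gripper":[-1,-1,-1,-1,-1,-1,-1,-1,-1,-1,-1,-1],"travel":[[-0.228,0.688,0],[-0.228,0.688,0],[-0.228,0.688,0],[-0.228,0.688,0],[-0.228,0.688,0],[-0.228,0.688,0],[-0.228,0.688,0],[-0.228,0.688,0],[-0.228,0.688,-0.08],[-0.228,0.688,-0.08],[-0.228,0.688,-0.08],[-0.228,0.688,-0.08]],"spin":[-0.576,-0.576,-0.576,-0.576,-0.576,-0.576,-0.576,-0.576,-0.576,-0.576,-0.576,-0.576]}' 60
python3 look.py w13 wedge_center,narrow_center,slab_center,fence
python3 - <<'E'
from m import *
s=arm.get_state();M=R(s['ee_rot']);print(s['t'],s['eef_pos'],'open yaw',np.degrees(np.arctan2(M[1,2],M[0,2])))
a=viewer.grab_frame('side')['pixels'];cv2.imwrite('pics/side13z.png',cv2.resize(a[110:260,200:350],None,fx=4,fy=4,interpolation=cv2.INTER_CUBIC))
E
```

```text
t: 19.35
eef_pos: [0.5018, 0.1326, 0.148]
ee_rot: [-1.255, 1.57, -0.108]
force: [0.1, 0.4, -0.2]
width: 0.0575
wedge_center [324.3 295.3] 0.7 []
narrow_center [318.7 261.3] 0.86 []
19.35 [0.5018 0.1326 0.148 ] [ 0.06  0.42 -0.2 ] 0.0575388719302061
19.6 [0.50146844 0.13264899 0.14783702] open yaw 65.70761828006333
```

View pics/side13z.png

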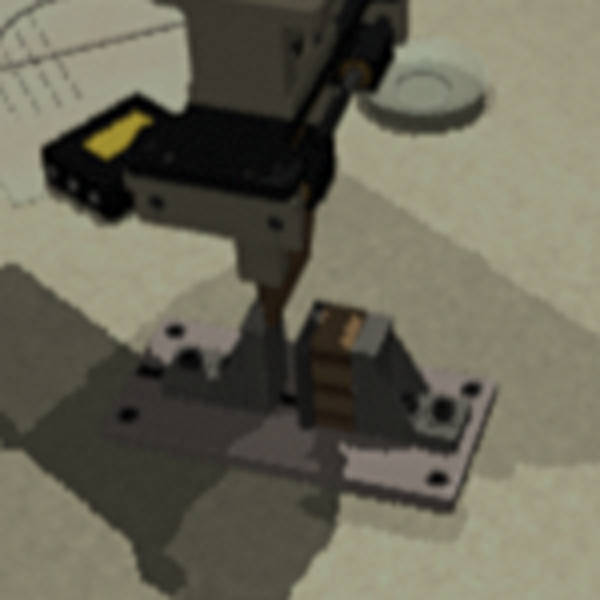

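View pics/w13.png

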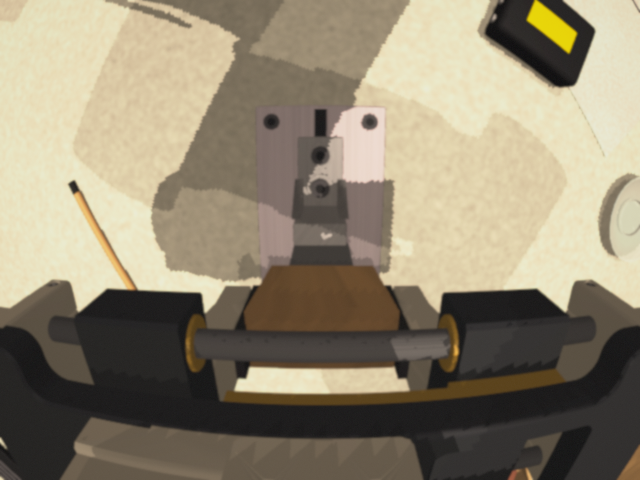

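Run:
```python
from m import *
c=cam(viewer.grab_frame('side'),'side'); s=arm.get_state(); p=s['eef_pos']
u=np.array([np.cos(np.radians(-24.25)),np.sin(np.radians(-24.25)),0]);v=np.array([-u[1],u[0],0])
q=lambda P:((proj(c,P)-[200,110])*4).round(0)
b=p+[0,0,-.057]
for dx in(-.0025,.0025): print('foot near',q(b+dx*u-.029*v))
f=np.array([.4926,.1364,0])
for z in(.012,.074): print('fence near',q(f-.016*v+[0,0,z]),'spacer',q(f+.0175*u-.021*v+[0,0,z]))
```

```text
foot near [266. 323.]
foot near [275. 325.]
fence near [270. 413.] spacer [298. 426.]
fence near [263. 329.] spacer [292. 341.]
```

Run:
```python
from m import *
f=viewer.grab_frame('side');c=cam(f,'side'); s=arm.get_state(); p=s['eef_pos']
u=np.array([np.cos(np.radians(-24.25)),np.sin(np.radians(-24.25)),0]);v=np.array([-u[1],u[0],0])
a=cv2.resize(f['pixels'][150:230,240:310],None,fx=8,fy=8,interpolation=cv2.INTER_CUBIC)
def dot(P,col):
    q=(proj(c,P)-[240,150]+.5)*8; cv2.circle(a,tuple(int(x) for x in q),3,col,-1)
b=p+[0,0,-.057]
for dx in(-.0025,.0025):
  for dy in (-.029,.029): dot(b+dx*u+dy*v,(0,0,255))
fc=np.array([.4926,.1364,0])
for z in(.012,.074):
  for dy in (-.016,.016): dot(fc+dy*v+[0,0,z],(0,255,0))
  dot(fc+.0175*u-.021*v+[0,0,z],(255,0,0)); dot(fc+.0255*u-.021*v+[0,0,z],(255,0,0)); dot(fc+.0475*u-.016*v+[0,0,z],(255,255,0))
cv2.imwrite('pics/ov13.png',a)
```

```text
(no output)
```

View pics/ov13.png

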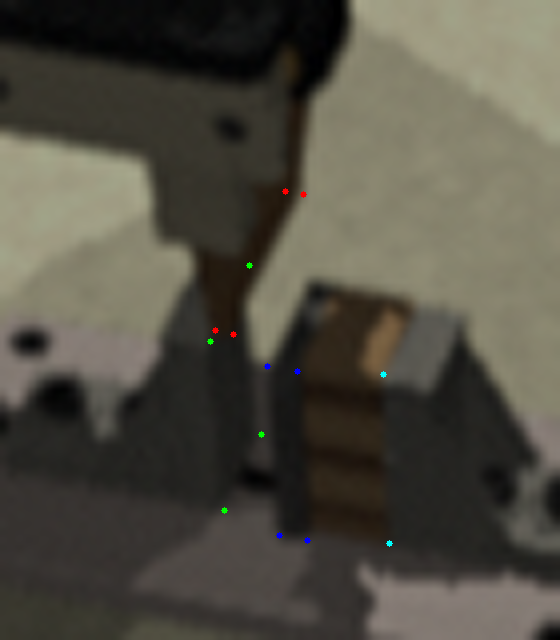

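Overlay agrees within ~2 mm: wedge foot sits over the gap, between fence face and spacer. Lowering.

```bash
python3 -m handwheel '{"gripper":[-1,-1,-1,-1,-1],"travel":[[0,0,-0.03],[0,0,-0.06],[0,0,-0.08],[0,0,-0.09],[0,0,-0.09]],"spin":[0,0,0,0,0]}' 60
python3 -m handwheel '{"gripper":[-1,-1,-1,-1,-1],"travel":[[0,0,-0.01],[0,0,-0.02],[0,0,-0.025],[0,0,-0.025],[0,0,-0.025]],"spin":[0,0,0,0,0]}' 60
```

```text
t: 20.25
eef_pos: [0.5008, 0.1327, 0.1015]
ee_rot: [2.653, 1.57, -2.483]
force: [-0.2, -0.2, -0.0]
width: 0.0579
t: 20.75
eef_pos: [0.5012, 0.1329, 0.0897]
ee_rot: [-1.065, 1.571, 0.083]
force: [1.1, -0.3, -0.4]
width: 0.0579
```

```bash
python3 -m handwheel '{"gripper":[-1,-1,-1,-1],"travel":[[0,0,-0.004],[0,0,-0.008],[0,0,-0.01],[0,0,-0.01]],"spin":[0,0,0,0]}' 60
python3 -m handwheel '{"gripper":[-1,-1,-1,-1],"travel":[[0,0,-0.002],[0,0,-0.004],[0,0,-0.006],[0,0,-0.006]],"spin":[0,0,0,0]}' 60
```

```text
t: 21.15
eef_pos: [0.5017, 0.1331, 0.0851]
ee_rot: [-0.84, 1.569, 0.308]
force: [2.4, -1.6, 3.5]
width: 0.0581
t: 21.55
eef_pos: [0.5019, 0.1333, 0.0837]
ee_rot: [-0.828, 1.568, 0.321]
force: [-5.2, -1.1, 21.3]
width: 0.0575
```

```bash
python3 -m handwheel '{"gripper":[-1,-1,-1,-1,-1],"travel":[[-0.001,0.0005,-0.002],[-0.001,0.0005,-0.004],[-0.001,0.0005,-0.005],[-0.001,0.0005,-0.005],[-0.001,0.0005,-0.005]],"spin":[0,0,0,0,0]}' 60
python3 look.py w14 wedge_center,narrow_center,slab_center,fence
python3 - <<'E'
from m import *
s=arm.get_state();M=R(s['ee_rot']);print(s['t'],s['eef_pos'],s['force'],s['moment'],M.round(3).tolist())
a=viewer.grab_frame('side')['pixels'];cv2.imwrite('pics/side14z.png',cv2.resize(a[150:240,220:330],None,fx=6,fy=6,interpolation=cv2.INTER_CUBIC))
a=cv2.imread('pics/w14_raw.png');cv2.imwrite('pics/w14_z.png',cv2.resize(a[90:400,200:450],None,fx=1.9,fy=1.9,interpolation=cv2.INTER_CUBIC))
E
```

```text
t: 22.05
eef_pos: [0.502, 0.1335, 0.0828]
ee_rot: [-0.93, 1.567, 0.219]
force: [-8.9, -2.2, 37.1]
width: 0.0576
wedge_center [322.2 297.5] 0.85 []
fence [317.3 248.7] 0.56 []
22.05 [0.502  0.1335 0.0828] [-8.85 -2.15 37.14] 0.05762323210970645
22.3 [0.50199594 0.13351696 0.08280572] [-8.61945874 -3.08155392 36.75300747] [-1.18395447  3.21190046 -0.05895781] [[0.004, -0.912, 0.409], [0.001, 0.409, 0.912], [-1.0, -0.003, 0.002]]
```

View pics/side14z.png

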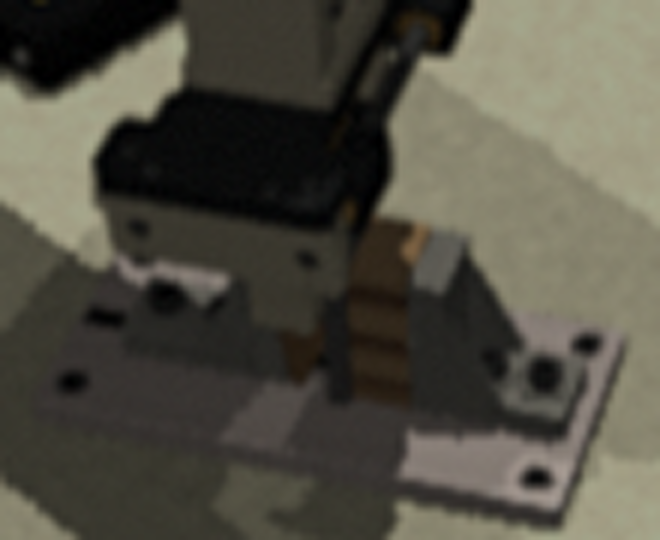

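View pics/w14_z.png

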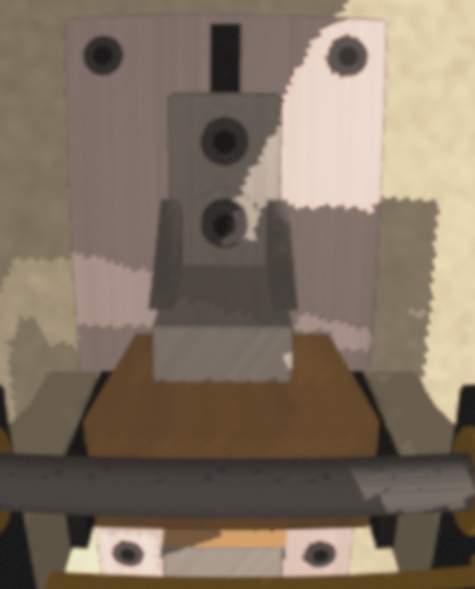

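Run:
```python
import cv2,numpy as np
a=cv2.imread('pics/w13_raw.png')[255:400,225:420];b=cv2.imread('pics/w14_raw.png')[255:400,225:420]
cv2.imwrite('pics/cmp.png',np.vstack([cv2.resize(x,None,fx=4,fy=2,interpolation=cv2.INTER_CUBIC) if 0 else cv2.resize(x,None,fx=2,fy=2,interpolation=cv2.INTER_CUBIC) for x in (a,b)]))
```

```text
(no output)
```

View pics/cmp.png

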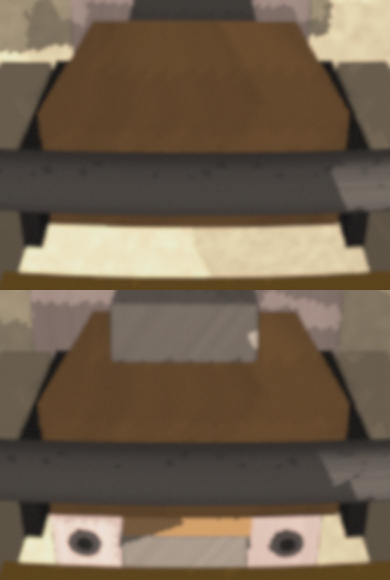

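Wedge unchanged in hand (top edges within ~2 px of before), 37 N push, jammed at the predicted height. A last stability check, then hand in.

```bash
python3 -m handwheel '{"gripper":[-1,-1,-1,-1,-1],"travel":[[0,0,0],[0,0,0],[0,0,0],[0,0,0],[0,0,0]],"spin":[0,0,0,0,0]}' 60
python3 - <<'E'
from h import *
f=viewer.grab_frame('top');cv2.imwrite('pics/top15.png',f['pixels'])
s=arm.get_state();print(s['t'],s['eef_pos'],s['force'],s['width'],abs(s['qd']).max())
E
```

```text
t: 22.85
eef_pos: [0.502, 0.1335, 0.0828]
ee_rot: [-0.921, 1.567, 0.228]
force: [-8.3, -3.4, 36.9]
width: 0.0579
22.9 [0.50200079 0.13349668 0.08280815] [-7.82725422 -2.31081225 36.6962605 ] 0.057585063541513715 0.0012625649645084261
```

View pics/top15.png

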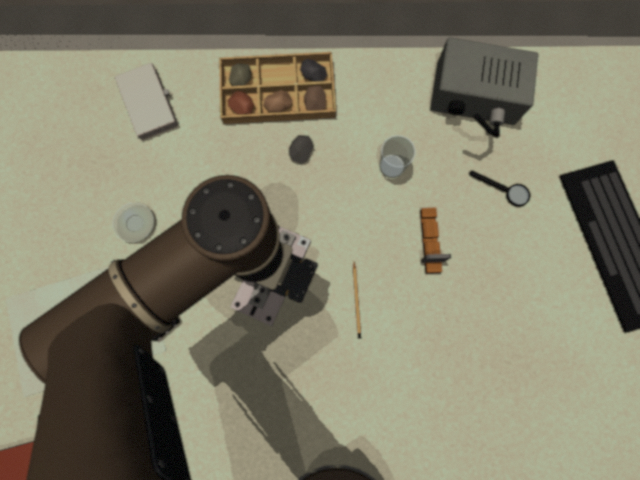

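The force and pose are steady. The top view shows the beaker, loupe, pencil, pebble and dish where they were, and only the wide spacer left in the rack at (435,258).

```bash
python3 -c "
from station import arm
print(arm.job_done())"
```

```text
the job is handed in; nothing more can be done
None
```

The wedge is jammed between the narrow spacer and the fence, still gripped at 60 N. I handed the job in at about 23 s; it gave no verdict.

**What I did:** The fence-to-jaw space measured 47–48 mm, which leaves about 26 mm beside the slab, so one spacer was enough. I stood the narrow spacer in the gap, pushed it and the slab against the jaw (about 12 N), and let go. I then lowered the wedge into the remaining 17.5 mm until it jammed.

**Last checks:**
- **Push:** the wrist read a steady 37 N upward. The wedge foot is about 14 mm above the plate and 48 mm below the fence top, close to the depth I predicted.
- **Grip and rest:** the opening was 57.6 mm on the 58 mm wedge, and the arm was at rest.
- **Wedge angle:** it had not shifted in the fingers, within about 2 pixels.
- **Sideways force:** about 6 N on the tool toward the fence. I estimate about 30 N on both fence and jaw, but I could not measure either contact.
- **Bystanders:** the beaker, dish, pebble, pencil and loupe looked unmoved in the top view. The arm hid the logger there; it was last seen clear of the arm in the wrist view just before I lowered the wedge.
- **Disagreements:** the networks sometimes mislabelled things (the slab on the rack, the holder in the side view), so I relied on edges read from the wrist pictures. I did not measure the slab's final tilt, because the gripper mostly hid it.

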